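Release the white head ball from the lever-gate feeder

ROBOT

A 6-joint arm with a two-finger parallel gripper is mounted at the origin on the work surface. World frame = base frame: x ahead of the robot, y to its left, z up, the work surface at z = 0. Lengths are in m, angles in degrees, forces in N, time in s.
With the tool pointing down it reaches from about 0.4 to 0.925 m from the base axis. Payload 12.5 kg.
Tool frame: the origin (TCP) lies on the centre line of the jaws, within the pads' length; the fingertips stand 19 mm ahead of it and the grasp point (between the pads) is the TCP (ctrl.finger_overhang is the distance from the TCP to the fingertips, in m); z points along the fingers, y is the line along which they close (so a half turn about z gives the same grasp; the last joint's range is limited). The gripper opens to 95 mm and grips with 3 to 60 N. Pads are 20 mm wide; open, the fingers measure 119 mm over their backs; the gripper's body (75 mm by 180 mm) begins 59 mm behind the grasp point.
Start: joints at [-70.05, 28.126, 89.318, -0, 62.55, -6.05], TCP at [0.274, -0.562, 0.203] pointing down, gripper open.
Joint ranges: [-177.58, 177.58], [-47.91, 125.51], [2.72, 160], [-65.01, 245.01], [3.68, 167.84], [-153.87, 153.87]. Speed limits (degrees/s): [127.2, 127.2, 159.86, 180, 180, 180].

INTERFACE

Orientations are given as a 3x3 rotation matrix whose columns are the frame's x, y, z axes.
In Python, from station import ctrl gives the robot as it stands.
- The arm moves only by the shell command python3 -m pendant 'ROWS' [FORCE]. ROWS is a JSON object of lists of equal length, an entry for each row: "grip": the finger opening in mm, from 0 to 95.1; "translation": the shift along the tool's x, y, z in units of 60 mm (1.0 is 60 mm), a list of three; "delta_rot": the turn, a rotation vector about the tool's x, y, z in units of 10 degrees (1.0 is 10 degrees), a list of three. A call has 1 to 8 rows; each row shifts and turns the commanded pose from where the row before left it, along the tool's axes as they then stand; what a row does not reach is not made up. A row lasts 1/8 s, in which the tool goes at most 62.5 mm and 10.7 degrees, less where a joint would pass 70% of its speed; a pose out of reach is approached as far as the arm can. A call is refused whole if a number of a shift passes 1 or a number of a turn 1, either way. A call with a gripper value outside its range is refused whole. The fingers move at their own pace and stop on an object; FORCE is the grip in N (left out, the last holds). Time passes only in rows, so rows that do not move let the fingers close. It gives the time, the measured TCP pose, the force, the opening and the grip force at its end, in the units of the state.
- ctrl.observe(): the state, without advancing time (a new reading comes with each control period).
- ctrl.read_camera(name): name is "side" or "top"; returns the picture (384x512x3 uint8, red, green, blue); there is no depth.
- ctrl.camera_info(name): a dict with "mtx" (3x3 intrinsics, pixels), "k1" (the pictures are not rectified: a ray, as slopes to the right and down, at radius r is drawn at 1 + k1 r^2 times it, then the intrinsics apply), "camera_from_world" (4x4, takes a point from world to camera coordinates). Camera axes: x right, y down, z forward; pixel columns grow to the right and rows downward; lengths in m; the calibration is good to about 2 mm. A picture is of the moment at which its call begins. camera_info takes no time and is no camera call.
- ctrl.job_done(): hands the job in; it is judged then, once.
The state is a dict: "clock": time; "joint_positions": joint angles; "joint_vel": joint speeds; "joint_efforts": joint torques, N m; "tool_pos": TCP position; "orientation": TCP orientation; "wrist_force": force on the tool from outside, world axes, zero at the start; "wrist_torque": the same for the moment, N m; "grip_width": finger opening in m; "gripper_force": force on a finger pad.
Only numpy, scipy, OpenCV 4.12 (cv2) and the standard library are available. Lean on these libraries where they do the work, as an engineer would, in place of code of your own. Each camera call takes 0.05 s, during which the arm holds its last target. There are 200 camera calls.

TASK

Press down the black pedal of the feeder lane that holds the white head ball, so that the rocking lever lifts that lane's green gate and the ball rolls down into its pocket at the low end; then let the pedal come back up so the gate is shut again. Use the fingertips on the pedal only: do not touch, lift or carry the balls, keep the amber ball waiting behind its own shut gate, and leave the other parts on the bench where they lie.

Things in the scene. Friction and masses are not known exactly. Their poses are not given: they have to be found in the camera images.
- feeder: Fixed feeder: black two-lane ramp on a blue plate. Origin on the bench under the gates, midway between lanes; z up, x downhill, y to the left lane. Lane centres at y = +26 and -26 mm, 32 mm wide, walls 12 mm high; the ramp falls 10 degrees from x = -90 to 85 mm (35 mm above the bench at x = 0). Each lane has a rocking lever: green gate inside, black pedal outside.
- pocket_left (a point): Middle of the floor of the left lane's pocket, where its ball ends: feeder x = 103, y = +26 mm, 6 mm above the bench, inside 36 mm (x) by 32 mm (y), end wall 50 mm high. A ball in it has its centre near here, 14 mm above this point.
- pocket_right (a point): The same for the right lane, y = -26 mm.
- pivot_left (a point): Pivot of the left lane's lever: pin along feeder x at feeder y = +81 mm, 85 mm above the bench, between two aluminium posts 95 mm high (36 mm across both in x). The gate blade (22 mm wide) hangs 55 mm inward of it, over the lane's centre line; the pedal is 60 mm outward.
- pivot_right (a point): The same for the right lane, at feeder y = -81 mm.
- ball_white_center (a point): White ceramic head ball, 45 g, 28 mm in diameter. It waits behind the shut gate of one of the feeder's two lanes, about 16 mm uphill (feeder -x) of the gate blade; the sign of its y in the feeder's frame tells the lane (positive: left lane). This point is its centre.
- ball_amber_center (a point): Amber resin head ball, 20 g, 28 mm in diameter. It waits behind the shut gate of one of the feeder's two lanes, about 16 mm uphill (feeder -x) of the gate blade; the sign of its y in the feeder's frame tells the lane (positive: left lane). This point is its centre.
- ball_white: The same white ball; origin 14 mm under its centre at the start, turning with the ball as it rolls (use the centre point instead).
- pedal_left (a point): Centre of the top face of the left lane's black pedal pad, 40 mm (feeder x) by 36 mm (feeder y), 8 mm thick; at rest it is level, 93 mm above the bench, at feeder y = +141 mm (60 mm outside the pivot). It moves with the lever; fully pressed it lies about 34 mm lower, sloping down away from the pivot.
- pedal_right (a point): The same for the right lane's pedal, at feeder y = -141 mm at rest.
- rocker_left (a joint): Angle of the left lane's rocking lever: 0 with the pedal up and the gate shut, 0.6 rad with the pedal fully down (end stop). The ball gets under the gate at about 0.45 rad and needs about half a second to roll to its pocket. A spring returns the lever by itself when let go; pressing takes about 2 N at the start and 4 to 5 N at the end.
- rocker_right (a joint): The same for the right lane's lever.
- hip_stem: White nylon hip stem prototype, about 160 x 50 x 14 mm, lying loose on the bench near the feeder's pockets on its left; origin on its underside. Bystander.
- plate_large: Translucent amber resin cranial plate, 85 x 81 x 5 mm, loose on the bench; origin under its centre. Bystander.
- plate_small: Translucent amber resin cranial plate, 65 x 61 x 5 mm, loose on the bench; origin under its centre. Bystander.
- build_platform: Blue anodized aluminium build platform, 130 x 80 x 12 mm with a 14 mm high boss on top, loose on the bench; origin under its centre. Bystander.
- deburrer: Black plastic deburring handle with a thin steel blade, about 150 mm long, 16 mm thick, loose on the bench on the feeder's uphill side; origin under its handle. Bystander.

How it is judged (in metres and radians):
On the way, in this order (a step that is already met when the one before it is completed fails the run):
1. the pedal of the white ball's lane is pressed and its gate raised (((y of ball_white_center in the frame of feeder above 0 m and value of joint rocker_left above 0.3 rad) or (y of ball_white_center in the frame of feeder below 0 m and value of joint rocker_right above 0.3 rad))), for 0.05 s.
2. the white ball lies in its pocket (x of ball_white_center in the frame of feeder between 0.088 and 0.12 m and z of ball_white_center in the frame of feeder between 0.01 and 0.03 m and (y of ball_white_center in the frame of feeder between 0.012 and 0.04 m or y of ball_white_center in the frame of feeder between -0.04 and -0.012 m)), for 0.2 s.
At the end, for the whole second after the job is handed in: The white ball rests in a pocket at the feeder's low end (below 0.03 m/s), both levers are back within 0.06 rad of shut, the amber ball is within 12 mm of its start behind its gate, and the five loose bystanders are within 15 mm of their starts (all of step 2 and linear speed of ball_white below 0.03 m/s and value of joint each of rocker_left, rocker_right below 0.06 rad and x of ball_amber_center in the frame of feeder below 0 m and distance of ball_amber_center from where it was at the start of the episode below 0.012 m and distance of each of hip_stem, plate_large, plate_small, build_platform, deburrer from where it was at the start of the episode below 0.015 m); the robot touches nothing.
It fails at once if the robot touches a ball (contact force between any of the fingers, the arm and ball_white above 0.3 N or contact force between any of the fingers, the arm and ball_amber above 0.3 N).
It fails at once if the white ball is lifted out of the feeder (z of ball_white_center in the frame of feeder above 0.075 m).
It fails at once if the amber ball's gate is raised ((y of ball_amber_center in the frame of feeder above 0 m and value of joint rocker_left above 0.12 rad) or (y of ball_amber_center in the frame of feeder below 0 m and value of joint rocker_right above 0.12 rad)).
It fails at once if the amber ball is moved (distance of ball_amber_center from where it was at the start of the episode above 0.012 m).
It fails at once if a bystander is moved (distance of any of hip_stem, plate_large, plate_small, build_platform, deburrer from where it was at the start of the episode above 0.015 m).
It also fails if it takes over 32 s, if anything falls off the work surface, if the arm or the gripper's body presses on something with over 40 N, if the wrist force passes 120 N, or if a joint passes its speed limit or range.

## Working session

There is one attempt and no reset: what is moved stays moved. The work goes in short steps, Python scripts to look and compute and a shell command to move; the robot and the scene stay as the last step left them, time stands still between calls to the robot, and variables do not carry over. Pictures are saved under pics/ and viewed, at most 10 in all, crops included, and the job is handed in when it is done.

```bash
mkdir -p pics
python3 - <<'E'
from station import ctrl
import cv2, numpy as np
for n in("top","side"):
    im=ctrl.read_camera(n); cv2.imwrite(f"pics/{n}0.png",im[:,:,::-1])
    i=ctrl.camera_info(n); print(n,np.round(i["mtx"],1).tolist(),i["k1"],np.round(i["camera_from_world"],3).tolist())
s=ctrl.observe(); print(s["clock"],s["tool_pos"],np.round(s["orientation"],3).tolist(),s["grip_width"])
E
```

```text
top [[456.3, 0.0, 256.3], [0.0, 456.3, 190.4], [0.0, 0.0, 1.0]] -0.1847878729559642 [[0.02, -1.0, 0.015, -0.029], [-0.997, -0.022, -0.077, 0.561], [0.077, -0.014, -0.997, 1.425], [0.0, 0.0, 0.0, 1.0]]
side [[425.3, 0.0, 254.5], [0.0, 425.3, 190.9], [0.0, 0.0, 1.0]] 0.023489762677562972 [[-0.729, -0.685, 0.015, 0.394], [-0.516, 0.534, -0.669, 0.343], [0.45, -0.495, -0.743, 1.098], [0.0, 0.0, 0.0, 1.0]]
0.1 [ 0.27391491 -0.56152238  0.2023152 ] [[0.899, 0.438, -0.0], [0.438, -0.899, 0.001], [0.0, -0.001, -1.0]] 0.09516281957487441
```

View pics/top0.png

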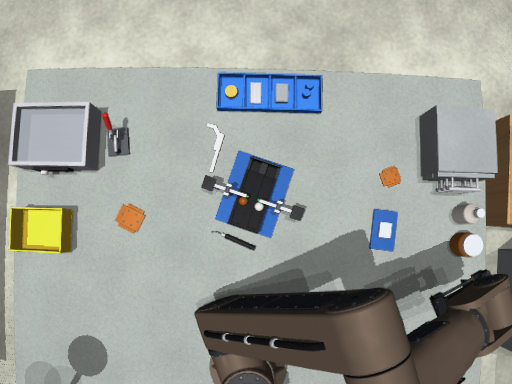

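View pics/side0.png

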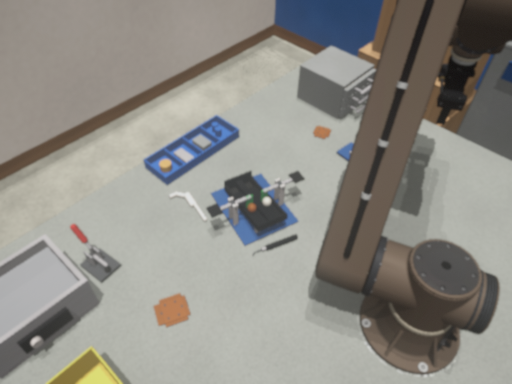

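White ball at about (259,206) and amber at (243,201) in the top view. Downhill is up in the image, so white is in the right lane, with its pedal near (298,212). Next I'll measure those points.

```bash
cat > h.py <<'E'
import cv2, numpy as np
from station import ctrl
def ray(n,uv):
    i=ctrl.camera_info(n);K=np.array(i["mtx"]);T=np.array(i["camera_from_world"])
    p=cv2.undistortPoints(np.array([[uv]],float),K,np.array([i["k1"],0,0,0,0.]))[0,0]
    R=T[:3,:3]; return -R.T@T[:3,3], R.T@np.array([p[0],p[1],1])
def plane(n,uv,z):
    o,d=ray(n,uv); return o+d*(z-o[2])/d[2]
def two(a,b):
    (o1,d1),(o2,d2)=ray("top",a),ray("side",b)
    s=np.linalg.lstsq(np.c_[d1,-d2],o2-o1,rcond=None)[0]
    p,q=o1+d1*s[0],o2+d2*s[1]; return (p+q)/2,np.linalg.norm(p-q)
def blobs(m,amin=6):
    n,l,st,c=cv2.connectedComponentsWithStats(m.astype(np.uint8))
    return [(st[k,4],np.round(c[k],1).tolist(),st[k,:4].tolist()) for k in range(1,n) if st[k,4]>=amin]
E
python3 - <<'E'
from h import *
a=cv2.imread("pics/top0.png"); b=cv2.imread("pics/side0.png")
c1=cv2.resize(a[145:255,190:320],None,fx=5,fy=5,interpolation=cv2.INTER_CUBIC)
c2=cv2.resize(b[160:260,195:315],None,fx=5,fy=5,interpolation=cv2.INTER_CUBIC)
cv2.imwrite("pics/c1.png",c1);cv2.imwrite("pics/c2.png",c2)
for n,im,(x0,y0,x1,y1) in(("top",a,(195,145,310,240)),("side",b,(200,165,310,245))):
    w=im[y0:y1,x0:x1].astype(int);B,G,R=w[...,0],w[...,1],w[...,2]
    for nm,m in(("blue",(B>R+60)),("white",(w.min(2)>170)),("amber",(R>B+50)),("black",(w.max(2)<75)),("green",(G>R+30)&(G>B+20))):
        print(n,nm,[(s,[c[0]+x0,c[1]+y0],bb) for s,c,bb in blobs(m)])
    cs,_=cv2.findContours((B>R+60).astype(np.uint8),0,2)
    r=cv2.minAreaRect(np.vstack(cs)); print(np.round(cv2.boxPoints(r)+[x0,y0],1).tolist())
E
```

```text
top blue [(np.int32(1007), [260.0, 176.0], [33, 6, 66, 52]), (np.int32(359), [225.6, 208.0], [20, 49, 22, 29]), (np.int32(368), [268.4, 222.4], [63, 61, 21, 32])]
top white [(np.int32(5519), [250.9, 189.1], [0, 0, 115, 95]), (np.int32(35), [219.5, 186.6], [19, 39, 12, 6]), (np.int32(49), [237.4, 192.7], [35, 44, 16, 8]), (np.int32(98), [263.4, 204.4], [60, 55, 22, 10]), (np.int32(12), [279.5, 202.0], [82, 56, 6, 3]), (np.int32(35), [285.6, 209.1], [85, 62, 12, 6]), (np.int32(12), [276.4, 210.8], [79, 64, 6, 4])]
top amber [(np.int32(58), [242.7, 200.6], [44, 52, 9, 8])]
top black [(np.int32(2028), [253.9, 194.2], [33, 11, 53, 77]), (np.int32(145), [208.4, 182.8], [7, 30, 14, 16]), (np.int32(141), [296.4, 212.3], [95, 60, 14, 15]), (np.int32(52), [230.6, 237.1], [30, 89, 15, 6])]
top green [(np.int32(7), [246.7, 196.0], [51, 50, 3, 3]), (np.int32(7), [258.0, 199.7], [62, 54, 3, 3])]
[[214.7, 218.6], [238.1, 149.8], [293.9, 168.8], [270.5, 237.6]]
side blue [(np.int32(91), [261.3, 180.9], [55, 10, 14, 13]), (np.int32(158), [220.4, 196.8], [13, 24, 15, 17]), (np.int32(21), [271.1, 193.2
[... 211 characters left out ...]
0], [0, 0, 110, 80]), (np.int32(15), [289.5, 185.0], [87, 19, 7, 4]), (np.int32(8), [230.0, 198.5], [28, 33, 5, 2]), (np.int32(36), [238.1, 201.5], [33, 33, 13, 9]), (np.int32(37), [266.4, 200.2], [63, 32, 7, 7]), (np.int32(19), [225.2, 205.7], [21, 39, 9, 5]), (np.int32(8), [222.1, 216.9], [21, 51, 3, 3])]
side amber [(np.int32(51), [251.5, 206.6], [48, 38, 8, 8])]
side black [(np.int32(1329), [255.0, 203.1], [26, 8, 60, 58]), (np.int32(9), [215.0, 208.2], [12, 42, 6, 3]), (np.int32(11), [216.5, 212.0], [13, 46, 7, 3]), (np.int32(39), [285.3, 240.7], [75, 72, 21, 8])]
side green [(np.int32(16), [262.3, 193.2], [61, 25, 4, 7])]
[[211.4, 194.1], [258.2, 162.8], [296.4, 220.1], [249.5, 251.3]]
```

View pics/c1.png

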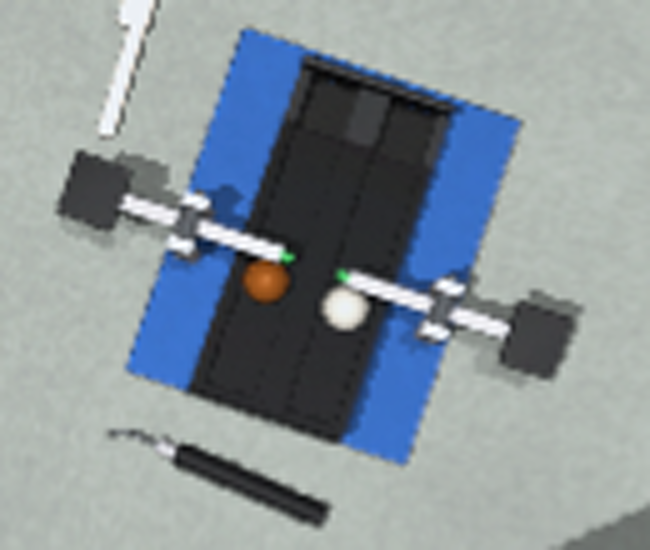

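View pics/c2.png

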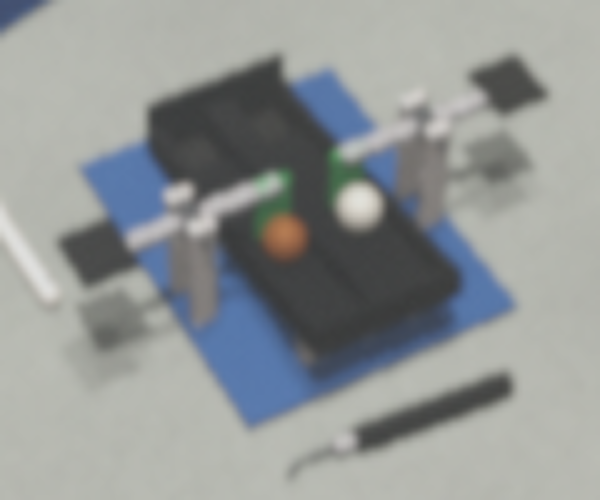

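The crops confirm it: white is in the right lane, at c1 (345,308), and the right pedal's centre is at c1 (538,337), c2 (509,83). The left pedal is at c1 (95,190), c2 (97,252).

Run:
```python
from h import *
L=plane("top",(208.5,182.8),.093);R=plane("top",(297,212.2),.093)
print("L",L,"R",R,"dist (0.282)",np.linalg.norm(L-R))
print("2view R",two((297,212.2),(296.6,176.4)),"L",two((208.5,182.8),(214.2,210.2)))
y=(L-R)/np.linalg.norm(L-R); x=np.array([y[1],-y[0],0]); m=(L+R)/2
print("x",x,"yaw",np.degrees(np.arctan2(x[1],x[0])),"origin",m)
for n,uv in(("white",(258.6,206.2)),("amber",(242.7,200.6))):
    p=plane("top",uv,.052); print(n,p,(p-m)@x,(p-m)@y)
print("2view white",two((258.6,206.2),(266.4,200.6)))
c=[plane("top",q,.003) for q in [[214.7,218.6],[238.1,149.8],[293.9,168.8],[270.5,237.6]]]
e=(c[1]-c[0]+c[2]-c[3]);print("plate yaw",np.degrees(np.arctan2(e[1],e[0])))
s=ctrl.observe();p=s["tool_pos"];O=s["orientation"]
# target: closed fingertips at feeder y=-145, TCP 19mm above
t=m-0.143*y; t[2]=.093; print("target",t,"overhang",ctrl.finger_overhang)
up=t.copy();up[2]=.160
print("shift to above (tool, units):",O.T@(up-p)/.06, "tool yaw",np.degrees(np.arctan2(O[1,0],O[0,0])))
```

```text
L [0.57549059 0.12842562 0.093     ] R [ 0.49237868 -0.14031641  0.093     ] dist (0.282) 0.28130031658928145
2view R (array([ 0.49352123, -0.14015232,  0.08763136]), np.float64(0.002425456539137305)) L (array([0.57753473, 0.13029704, 0.08790357]), np.float64(0.004185042008770547))
x [ 0.95535631 -0.29545613  0.        ] yaw -17.18489100034637 origin [ 0.53393463 -0.0059454   0.093     ]
white [ 0.50985528 -0.02504819  0.052     ] -0.017360321407051786 -0.02536436702087219
amber [0.52616889 0.02456139 0.052     ] -0.016432470963138088 0.02685041274806114
2view white (array([ 0.51158751, -0.02352365,  0.0549544 ]), np.float64(0.004734386632605827))
plate yaw -17.550104676666198
target [ 0.49168441 -0.14256135  0.093     ] overhang 0.019
shift to above (tool, units): [ 6.3230365  -4.68431509  0.7105403 ] tool yaw 25.999283585484946
```

All checks fit: pedal spacing is 281 mm (282 expected), lane offsets are ±26 mm, and yaw is -17°. I'll move above the right pedal with the fingers closed.

```bash
python3 -m pendant '{"grip":[0,0,0,0,0,0,0,0],"translation":[[0.79,-0.585,0],[0.79,-0.585,0],[0.79,-0.585,0],[0.79,-0.585,0],[0.79,-0.585,0],[0.79,-0.585,0],[0.79,-0.585,0],[0.79,-0.585,0]],"delta_rot":[[0,0,0],[0,0,0],[0,0,0],[0,0,0],[0,0,0],[0,0,0],[0,0,0],[0,0,0]]}' 10
python3 -m pendant '{"grip":[0,0,0,0,0,0],"translation":[[0,0,0],[0,0,0],[0,0,0],[0,0,0],[0,0,0],[0,0,0]],"delta_rot":[[0,0,-0.95],[0,0,-0.95],[0,0,-0.95],[0,0,-0.95],[0,0,-0.9],[0,0,0]]}'
cat > t.py <<'E'
from h import *
s=ctrl.observe();p=s["tool_pos"];O=s["orientation"]
t=np.array([.4918,-.1424,.130])
print(s["clock"],p,"tip z",p[2]-.019,"units to target z.130",np.round(O.T@(t-p)/.06,3),"yaw",np.degrees(np.arctan2(O[1,0],O[0,0])),"F",np.round(s["wrist_force"],1),s["grip_width"])
E
python3 t.py
```

```text
clock: 1.1
tool_pos: [0.4923, -0.1413, 0.2028]
orientation: [[0.899, 0.438, 0.0], [0.438, -0.899, -0.0], [-0.0, 0.0, -1.0]]
wrist_force: [0.0, -0.6, 0.3]
grip_width: 0.0204
gripper_force: 0.0
clock: 1.85
tool_pos: [0.4916, -0.1431, 0.2026]
orientation: [[0.293, 0.956, -0.0], [0.956, -0.293, 0.0], [-0.0, -0.0, -1.0]]
wrist_force: [-0.8, -1.0, -0.2]
grip_width: 0.0005
gripper_force: 0.0
1.85 [ 0.49163848 -0.14307515  0.20263228] tip z 0.18363228312458924 units to target z.130 [ 0.012 -0.     1.211] yaw 72.94178315635641 F [-0.8 -1.  -0.2] 0.0005310089113075337
```

```bash
python3 -m pendant '{"grip":[0,0,0,0],"translation":[[0,0,0.5],[0,0,0.5],[0,0,0.34],[0,0,0]],"delta_rot":[[0,0,0],[0,0,0],[0,0,0],[0,0,0]]}'; python3 t.py
python3 - <<'E'
from h import *
b=ctrl.read_camera("side");cv2.imwrite("pics/s1.png",cv2.resize(b[120:260,195:355,::-1],None,fx=4,fy=4,interpolation=cv2.INTER_CUBIC))
E
```

```text
clock: 2.35
tool_pos: [0.4911, -0.1429, 0.1214]
orientation: [[0.295, 0.955, -0.003], [0.955, -0.295, 0.001], [0.0, -0.003, -1.0]]
wrist_force: [-1.3, -0.1, -0.1]
grip_width: 0.0005
gripper_force: 0.0
2.35 [ 0.49113579 -0.14288823  0.12135416] tip z 0.10235415853699556 units to target z.130 [ 0.011  0.008 -0.144] yaw 72.81918179849714 F [-1.3 -0.1 -0.1] 0.0005349310225498802
```

View pics/s1.png

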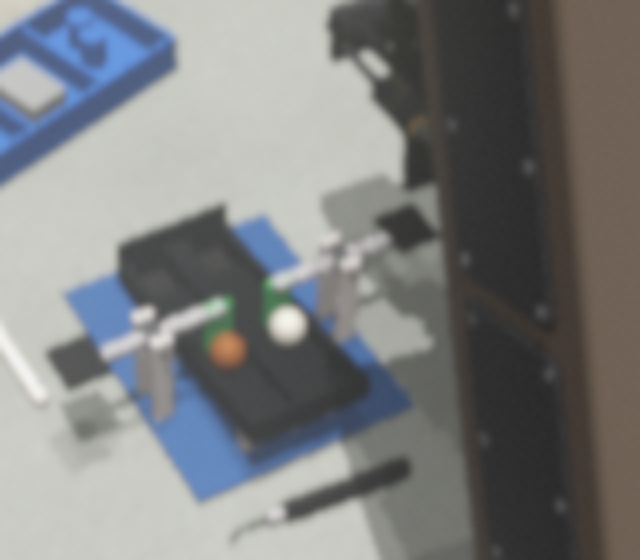

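The pedal centre is at crop (406,228) and the fingertip seems to be near (418,188). I'll check that against the projected tip position before pressing.

Run:
```python
from h import *
s=ctrl.observe();p=s["tool_pos"];O=s["orientation"]
i=ctrl.camera_info("side");T=np.array(i["camera_from_world"])
f=lambda q:((cv2.projectPoints(np.array([q],float),cv2.Rodrigues(T[:3,:3])[0],T[:3,3],np.array(i["mtx"]),np.array([i["k1"],0,0,0,0.]))[0][0,0]-[195,120])*4).round(0)
for d in(.019,0,-.059):print(d,f(p+O[:,2]*d))
for a in(-.01,.01):
  for b in(-.012,.012):print(a,b,f(p+O@[a,b,.019]))
print("pedal",f([.4924,-.1403,.093]))
b=cv2.imread("pics/s1.png");cv2.imwrite("pics/s2.png",cv2.convertScaleAbs(cv2.resize(b[130:270,320:480],None,fx=4,fy=4,interpolation=2),alpha=2.0,beta=10))
```

```text
0.019 [414. 211.]
0 [416. 193.]
-0.059 [424. 137.]
-0.01 -0.012 [434. 216.]
-0.01 0.012 [416. 197.]
0.01 -0.012 [412. 225.]
0.01 0.012 [395. 206.]
pedal [410. 222.]
```

View pics/s2.png

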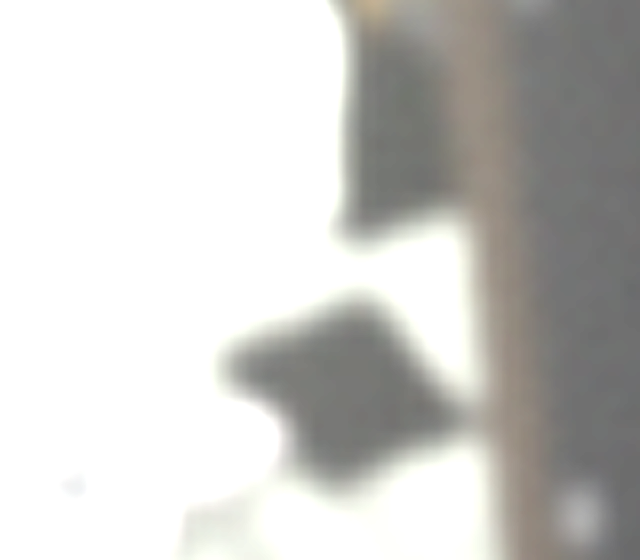

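The dark finger ends at about crop y=190, but the calibration predicts 225. I'll difference the image against the first one to see whether a pale tip is there.

Run:
```python
from h import *
b=ctrl.read_camera("side")[:,:,::-1];cv2.imwrite("pics/side2.png",b);a=cv2.imread("pics/side0.png")
t=ctrl.read_camera("top")[:,:,::-1];cv2.imwrite("pics/top2.png",t)
k=b[145:190,280:312];k2=a[145:190,280:312]
d=[cv2.resize(cv2.normalize(q,None,0,255,cv2.NORM_MINMAX),None,fx=8,fy=8,interpolation=cv2.INTER_NEAREST) for q in(k,k2)]
e=cv2.resize(t[180:245,270:310],None,fx=5.54,fy=5.54,interpolation=cv2.INTER_NEAREST)[:360]
cv2.imwrite("pics/s3.png",np.hstack(d+[e]))
```

```text
(no output)
```

View pics/s3.png

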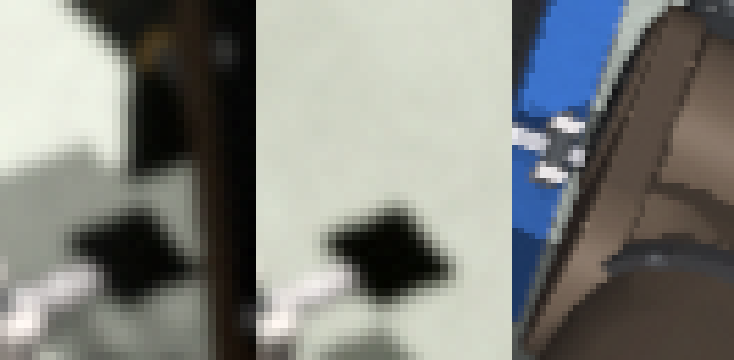

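The dark finger ends at about row 166. A paler column continues below it towards the pedal and could be light fingertip pads. A small descent with force feedback will settle this safely.

```bash
python3 -m pendant '{"grip":[0,0,0],"translation":[[0,0,0.15],[0,0,0.12],[0,0,0]],"delta_rot":[[0,0,0],[0,0,0],[0,0,0]]}'
python3 - <<'E'
from h import *
a=cv2.imread("pics/side2.png");b=ctrl.read_camera("side")[:,:,::-1];cv2.imwrite("pics/side3.png",b)
d=[cv2.resize(cv2.convertScaleAbs(q[145:190,280:312]-0,alpha=1.3),None,fx=10,fy=10,interpolation=cv2.INTER_NEAREST) for q in(a,b)]
cv2.imwrite("pics/s4.png",np.hstack(d))
for r in range(162,182,2): print(r,b[r,290:306].mean(1).astype(int).tolist())
E
```

```text
clock: 2.88
tool_pos: [0.4915, -0.143, 0.1057]
orientation: [[0.293, 0.956, -0.001], [0.956, -0.293, 0.0], [0.0, -0.001, -1.0]]
wrist_force: [-0.6, 0.2, 0.6]
grip_width: 0.0005
gripper_force: 0.0
162 [190, 193, 194, 193, 179, 135, 78, 55, 52, 52, 52, 58, 63, 65, 62, 57]
164 [158, 172, 185, 191, 178, 132, 74, 54, 51, 52, 52, 57, 63, 65, 62, 59]
166 [139, 144, 155, 164, 154, 113, 68, 53, 52, 51, 52, 55, 62, 65, 62, 58]
168 [139, 140, 140, 138, 126, 93, 61, 53, 51, 53, 56, 63, 67, 66, 64, 61]
170 [139, 138, 138, 135, 124, 97, 68, 55, 61, 83, 104, 109, 98, 78, 67, 61]
172 [127, 119, 113, 104, 89, 72, 58, 54, 61, 86, 111, 122, 110, 84, 67, 63]
174 [79, 70, 63, 59, 56, 54, 52, 53, 53, 60, 77, 101, 105, 87, 69, 62]
176 [74, 62, 55, 54, 53, 53, 53, 52, 51, 52, 54, 63, 71, 69, 65, 62]
178 [142, 117, 83, 59, 54, 52, 52, 52, 51, 51, 50, 52, 54, 59, 62, 64]
180 [163, 141, 106, 73, 58, 53, 53, 54, 57, 66, 77, 86, 89, 87, 75, 66]
```

View pics/s4.png

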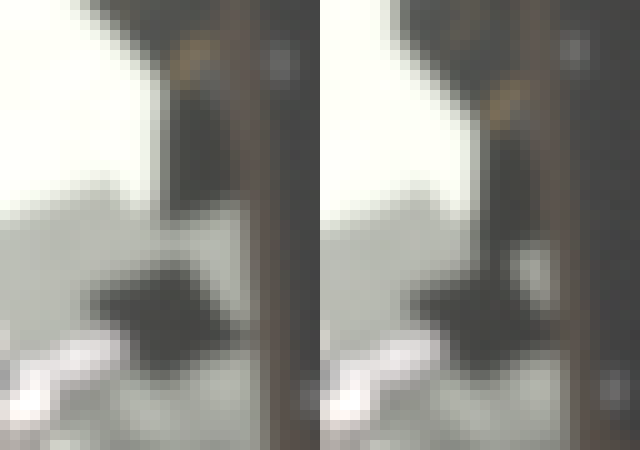

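No contact force yet at a nominal tip height of 87 mm, and the finger is moving straight towards the pedal. The real tip is evidently higher than stated, so I'll keep going down gently.

```bash
for k in 1; do python3 -m pendant '{"grip":[0,0],"translation":[[0,0,0.1],[0,0,0]],"delta_rot":[[0,0,0],[0,0,0]]}' | grep -E "pos|force"; done
python3 -m pendant '{"grip":[0,0],"translation":[[0,0,0.1],[0,0,0]],"delta_rot":[[0,0,0],[0,0,0]]}' | grep -E "clock|pos|force"
python3 - <<'E'
from h import *
b=ctrl.read_camera("side")[:,:,::-1];cv2.imwrite("pics/side4.png",b)
cv2.imwrite("pics/s5.png",cv2.resize(cv2.convertScaleAbs(b[145:220,230:312],alpha=1.3),None,fx=7,fy=7,interpolation=cv2.INTER_NEAREST))
E
```

```text
tool_pos: [0.4916, -0.1431, 0.0999]
wrist_force: [0.7, -0.0, -0.1]
gripper_force: 0.0
clock: 3.42
tool_pos: [0.4915, -0.1431, 0.0938]
wrist_force: [-0.4, -0.5, -0.7]
gripper_force: 0.0
```

View pics/s5.png

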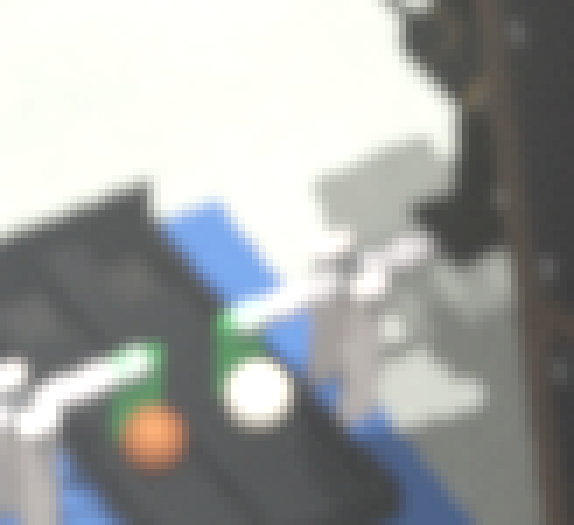

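Still no contact, and the finger stays in front of or above the pedal. I'll continue in small steps and watch the force.

```bash
python3 -m pendant '{"grip":[0,0],"translation":[[0,0,0.1],[0,0,0]],"delta_rot":[[0,0,0],[0,0,0]]}' | grep -E "pos|wrist"
python3 -m pendant '{"grip":[0,0],"translation":[[0,0,0.1],[0,0,0]],"delta_rot":[[0,0,0],[0,0,0]]}' | grep -E "clock|pos|wrist"
python3 - <<'E'
from h import *
b=ctrl.read_camera("side")[:,:,::-1];cv2.imwrite("pics/side5.png",b)
cv2.imwrite("pics/s6.png",cv2.resize(cv2.convertScaleAbs(b[145:220,230:312],alpha=1.3),None,fx=7,fy=7,interpolation=cv2.INTER_NEAREST))
E
```

```text
tool_pos: [0.4915, -0.1431, 0.0878]
wrist_force: [-0.6, 0.6, -1.1]
clock: 3.98
tool_pos: [0.4916, -0.1431, 0.0818]
wrist_force: [0.7, -0.2, -0.7]
```

View pics/s6.png

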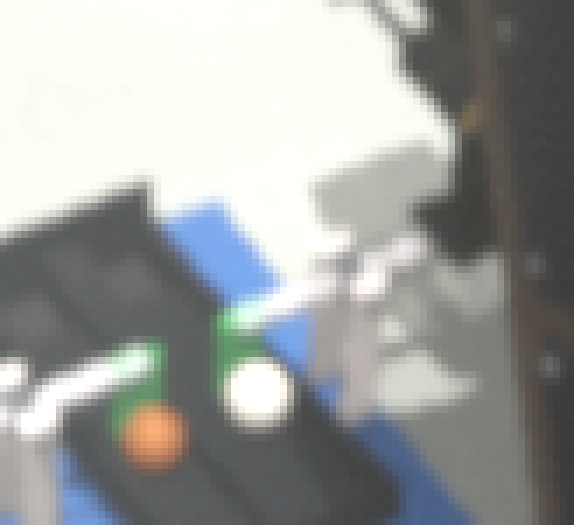

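I've used all ten pictures, so from here it's numbers only. With nothing else off, the tip's image offset corresponds to about 37 mm of extra height, which would put contact near TCP z ≈ 0.075. I'll test that with small steps.

```bash
for i in 1; do python3 -m pendant '{"grip":[0,0],"translation":[[0,0,0.08],[0,0,0]],"delta_rot":[[0,0,0],[0,0,0]]}' | grep -E "pos|wrist"; done
python3 -m pendant '{"grip":[0,0],"translation":[[0,0,0.08],[0,0,0]],"delta_rot":[[0,0,0],[0,0,0]]}' | grep -E "pos|wrist"
python3 -m pendant '{"grip":[0,0],"translation":[[0,0,0.08],[0,0,0]],"delta_rot":[[0,0,0],[0,0,0]]}' | grep -E "clock|pos|wrist"
python3 - <<'E'
from h import *
b=ctrl.read_camera("side")[:,:,::-1];cv2.imwrite("pics/side6.png",b)
i=ctrl.camera_info("side")
a=cv2.imread("pics/side0.png")
for n in("side0","side2","side5","side6"):
    m=cv2.imread(f"pics/{n}.png").mean(2).astype(int); print(n)
    for r in range(164,192,2): print(r,m[r,286:306].tolist())
E
```

```text
tool_pos: [0.4918, -0.1433, 0.0773]
wrist_force: [-0.2, -2.3, 1.9]
tool_pos: [0.4919, -0.1433, 0.0724]
wrist_force: [-0.4, -1.8, 2.2]
clock: 4.78
tool_pos: [0.4919, -0.1431, 0.0676]
wrist_force: [1.1, -0.8, 2.4]
side0
164 [179, 180, 181, 180, 180, 180, 180, 180, 180, 180, 179, 180, 179, 179, 179, 179, 179, 180, 179, 180]
166 [179, 180, 179, 179, 179, 180, 181, 181, 181, 180, 180, 180, 180, 180, 180, 180, 180, 179, 180, 181]
168 [179, 180, 181, 181, 180, 181, 181, 181, 180, 180, 179, 179, 180, 180, 180, 180, 180, 180, 180, 180]
170 [180, 180, 181, 181, 181, 180, 180, 178, 175, 168, 159, 156, 161, 171, 179, 181, 180, 179, 178, 178]
172 [181, 180, 178, 174, 168, 158, 151, 141, 124, 108, 94, 91, 100, 127, 157, 173, 179, 180, 180, 180]
174 [179, 173, 156, 130, 108, 94, 85, 81, 77, 76, 75, 76, 76, 86, 112, 145, 168, 178, 182, 182]
176 [180, 174, 157, 129, 100, 82, 76, 74, 76, 75, 75, 75, 74, 75, 80, 96, 126, 153, 171, 179]
178 [182, 181, 178, 176, 165, 140, 105, 81, 75, 74, 74, 75, 75, 74, 75, 76, 83, 105, 140, 169]
180 [194, 196, 192, 186, 176, 157, 126, 97, 80, 74, 74, 76, 81, 92, 108, 1
[... 3870 characters left out ...]
 56, 51, 48, 49, 53, 61, 63, 60, 56, 53, 51, 51]
178 [116, 106, 87, 68, 58, 54, 53, 51, 51, 49, 49, 48, 51, 57, 61, 60, 57, 54, 51, 50]
180 [126, 127, 126, 113, 91, 69, 57, 52, 51, 49, 48, 49, 50, 55, 60, 61, 59, 57, 57, 55]
182 [166, 165, 164, 154, 130, 102, 74, 56, 51, 50, 49, 48, 49, 54, 60, 61, 59, 61, 66, 64]
184 [140, 132, 127, 122, 117, 111, 104, 89, 72, 63, 62, 63, 68, 71, 69, 64, 60, 58, 57, 56]
186 [126, 126, 121, 115, 113, 113, 114, 114, 112, 111, 110, 110, 112, 108, 92, 73, 62, 59, 56, 54]
188 [124, 130, 129, 126, 120, 112, 105, 104, 106, 110, 115, 117, 115, 108, 93, 74, 63, 59, 59, 58]
190 [127, 124, 125, 124, 119, 112, 104, 99, 97, 97, 101, 103, 101, 96, 89, 74, 63, 60, 59, 57]
```

There is contact: 2 N at TCP z ≈ 0.077, and the pedal is sinking as expected, so the closed tips sit about 15 mm above the TCP. Now I'll press nearly to the end.

```bash
python3 -m pendant '{"grip":[0,0,0],"translation":[[0,0,0.1],[0,0,0.1],[0,0,0]],"delta_rot":[[0,0,0],[0,0,0],[0,0,0]]}' | grep -E "clock|pos|wrist"
python3 -m pendant '{"grip":[0,0],"translation":[[0,0,0.07],[0,0,0]],"delta_rot":[[0,0,0],[0,0,0]]}' | grep -E "clock|pos|wrist"
cat > w.py <<'E'
from h import *
import sys
for n in("side","top"):
    im=ctrl.read_camera(n)[:,:,::-1];cv2.imwrite(f"pics/{sys.argv[1]}{n}.png",im)
    x0,y0,x1,y1={"top":(222,150,282,230),"side":(225,165,275,225)}[n]
    w=im[y0:y1,x0:x1].astype(int)
    for nm,m in(("white",w.min(2)>165),("amber",w[...,2]>w[...,0]+50),("green",(w[...,1]>w[...,2]+30)&(w[...,1]>w[...,0]+20))):
        print(n,nm,[(int(s),[c[0]+x0,c[1]+y0]) for s,c,bb in blobs(m) if s<150])
E
python3 w.py a
python3 - <<'E'
from h import *
m=np.array([.53393,-.00594,0]);x=np.array([.95536,-.29546,0]);y=np.array([.29546,.95536,0])
for n in("top","side"):
    i=ctrl.camera_info(n);T=np.array(i["camera_from_world"])
    q=m+.103*x-.026*y;q[2]=.020
    print(n,"expected ball px in right pocket",cv2.projectPoints(q[None],cv2.Rodrigues(T[:3,:3])[0],T[:3,3],np.array(i["mtx"]),np.array([i["k1"],0,0,0,0.]))[0].ravel().round(1))
E
```

```text
clock: 5.2
tool_pos: [0.4916, -0.1431, 0.0553]
wrist_force: [0.1, -0.7, 4.3]
clock: 5.45
tool_pos: [0.4917, -0.1432, 0.0514]
wrist_force: [-0.7, -0.2, 4.3]
side white [(43, [248.6, 182.0]), (87, [236.8, 201.6]), (16, [230.0, 198.5]), (12, [226.5, 223.0])]
side amber [(54, [251.5, 206.6])]
side green [(56, [261.9, 189.9]), (12, [249.7, 200.8])]
top white [(43, [270.4, 170.0]), (12, [223.2, 187.8]), (52, [237.3, 192.6]), (17, [225.1, 193.4]), (24, [267.8, 202.6]), (11, [279.3, 202.0]), (82, [228.6, 226.9])]
top amber [(59, [242.6, 200.7])]
top green [(7, [246.7, 196.0]), (25, [259.0, 199.7])]
top expected ball px in right pocket [270.5 170.9]
side expected ball px in right pocket [248.9 183.2]
```

The white ball is at its pocket pixel in both views, and amber hasn't moved. I'll release the pedal, rise and verify.

```bash
python3 -m pendant '{"grip":[0,0,0,0,0,0,0,0],"translation":[[0,0,0],[0,0,0],[0,0,-0.2],[0,0,-0.3],[0,0,-0.4],[0,0,-0.6],[0,0,-0.6],[0,0,0]],"delta_rot":[[0,0,0],[0,0,0],[0,0,0],[0,0,0],[0,0,0],[0,0,0],[0,0,0],[0,0,0]]}' | grep -E "clock|pos|wrist"
python3 -m pendant '{"grip":[0,0,0,0],"translation":[[0,0,0],[0,0,0],[0,0,0],[0,0,0]],"delta_rot":[[0,0,0],[0,0,0],[0,0,0],[0,0,0]]}' | grep -E "clock|pos|wrist"
python3 w.py b
python3 - <<'E'
from h import *
a=cv2.imread("pics/side0.png").mean(2);b=cv2.imread("pics/bside.png").mean(2)
for r in(174,176,178,180):print(r,b[r,286:304].astype(int).tolist())
E
```

```text
clock: 6.55
tool_pos: [0.4925, -0.1433, 0.1803]
wrist_force: [0.1, 0.7, -0.9]
clock: 7.05
tool_pos: [0.4916, -0.1431, 0.1772]
wrist_force: [-1.1, 1.0, -0.2]
side white [(41, [247.0, 181.8]), (100, [236.7, 201.7]), (18, [230.0, 198.5]), (14, [226.7, 222.9])]
side amber [(56, [251.5, 206.7])]
side green [(55, [263.2, 195.5]), (6, [251.7, 195.2]), (13, [249.4, 200.9])]
top white [(43, [270.4, 170.0]), (12, [223.2, 187.8]), (51, [237.3, 192.6]), (16, [225.2, 193.4]), (46, [267.4, 202.9]), (11, [279.3, 202.0]), (12, [276.4, 210.8]), (82, [228.6, 226.9])]
top amber [(57, [242.7, 200.6])]
top green [(7, [246.7, 196.0]), (10, [258.5, 200.0])]
174 [143, 138, 123, 104, 89, 77, 70, 66, 62, 62, 60, 59, 59, 66, 84, 112, 131, 140]
176 [143, 139, 124, 103, 84, 73, 67, 65, 61, 61, 60, 60, 59, 60, 62, 72, 94, 118]
178 [150, 154, 152, 152, 149, 130, 99, 75, 65, 62, 59, 60, 58, 58, 58, 59, 63, 81]
180 [180, 188, 184, 177, 168, 149, 119, 88, 70, 65, 63, 61, 64, 71, 83, 92, 101, 113]
```

```bash
python3 -m pendant '{"grip":[0,0,0,0,0,0,0,0],"translation":[[0,0,0],[0,0,0],[0,0,0],[0,0,0],[0,0,0],[0,0,0],[0,0,0],[0,0,0]],"delta_rot":[[0,0,0],[0,0,0],[0,0,0],[0,0,0],[0,0,0],[0,0,0],[0,0,0],[0,0,0]]}' | grep clock; python3 w.py c | grep white; python3 -c "from station import ctrl; print(ctrl.job_done())"
```

```text
clock: 8.15
side white [(41, [247.0, 181.8]), (99, [236.7, 201.7]), (18, [230.0, 198.5]), (14, [226.7, 222.9])]
top white [(43, [270.4, 170.0]), (12, [223.2, 187.8]), (51, [237.3, 192.6]), (16, [225.2, 193.4]), (46, [267.4, 202.9]), (11, [279.3, 202.0]), (12, [276.4, 210.8]), (82, [228.6, 226.9])]
the job is handed in; nothing more can be done
None
```

I pressed the right pedal and the white ball rolled into the right pocket; before I handed in at 8.15 s, images showed it still there, the pedal back up and the amber ball unmoved, but the hand-in returned no verdict.

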